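# Open the dial padlock on the instrument case and present it at the check-in camera

### The arm

A 6-joint arm with a two-finger parallel gripper is mounted at the origin on the work surface. World frame = base frame: x ahead of the robot, y to its left, z up, the work surface at z = 0. Lengths are in mm, angles in rad, forces in N, time in s.
With the tool pointing down it reaches from about 275 to 1000 mm from the base axis. Payload 8.4 kg.
Tool frame: the origin (TCP) lies midway between the tips of the shut fingers; the grasp point (between the pads) lies 19 mm behind it (r.grip_point_offset is the distance from the TCP to the grasp point, in mm); z points along the fingers, y is the line along which they close (so a half turn about z gives the same grasp; the last joint's range is limited). The gripper opens to 85 mm and grips with 20 to 120 N. Pads are 22 mm wide; open, the fingers measure 114 mm over their backs; the gripper's body (76 mm by 85 mm) begins 54 mm behind the grasp point. The pads swing forward as they close: fully open they stand 13 mm farther back than shut.
Start: joints at [-1.308, 0.353, 1.633, -0, 1.155, -0.002], TCP at [163.571, -603.218, 231.281] pointing down, gripper open.
Joint ranges: [-2.63, 2.63], [-0.92, 2.1], [0.06, 2.66], [-1.3, 4.44], [0, 2.69], [-3.02, 3.02]. Speed limits (rad/s): [2.22, 2.22, 2.79, 3.14, 3.14, 3.14].

### API

Orientations are given as [roll, pitch, yaw] about the fixed x, y, z axes, in that order (R = Rz(yaw) Ry(pitch) Rx(roll)).
In Python, from rig import r gives the robot as it stands. The module is installed in compiled form; this text tells all that it offers.
- The arm moves only by the shell command python3 -m creep 'ROWS' [FORCE]. ROWS is text: rows parted by semicolons, each of 7 numbers parted by spaces: the turn, a rotation vector about the tool's x, y, z in degrees, then the shift along the tool's x, y, z in m, then the closure in counts, from 0 (fully open) to 255 (shut). A call has 1 to 8 rows; each row is the pose to reach, as a shift and turn from the pose commanded when the call began, along the tool's axes at that moment; what a row does not reach only later rows make up. A row lasts 1/8 s, in which the tool goes at most 62.5 mm and 10.7 degrees, less where a joint would pass 70% of its speed; a pose out of reach is approached as far as the arm can. A call with a gripper value outside its range is refused whole. The fingers move at their own pace and stop on an object; FORCE is the grip in N (left out, the last holds). Time passes only in rows, so rows that repeat a pose let the fingers close. It gives the time, the measured TCP pose, the force, the opening and the grip force at its end, in the units of the state.
- r.sense(): the state, without advancing time (a new reading comes with each control period).
- r.grab_frame(name): name is "scene" or "side" or "wrist"; returns a dict with "img" (384x512x3 uint8, red, green, blue), "range_z" (384x512 float32, mm along the optical axis (not along the pixel's ray), 0 where there is no reading), "K" (3x3 intrinsics, pixels), "world_from_camera" (4x4, takes a point from camera to world coordinates). Camera axes: x right, y up, looking along -z (the intrinsics and any distortion apply to the point x, -y, -z); pixel columns grow to the right and rows downward; lengths in mm; the calibration is good to about 2 mm. A picture is of the moment at which its call begins.
- r.sign_off(): hands the job in; it is judged then, once.
The state is a dict: "clock": time; "qpos": joint angles; "qvel": joint speeds; "joint_efforts": joint torques, N m; "eef_pos": TCP position; "tcp_rot": TCP orientation; "contact_force": force on the tool from outside, world axes, zero at the start; "wrist_torque": the same for the moment, N m; "opening": opening from 0.0 (shut) to 1.0 (fully open); "grasp_force": force on a finger pad.
Only numpy, scipy, OpenCV 4.12 (cv2) and the standard library are available. Lean on these libraries where they do the work, as an engineer would, in place of code of your own. Each camera call takes 0.05 s, during which the arm holds its last target. There are 200 camera calls.

### The job

Turn the dial of the combination padlock, click by click, until its orange pointer faces the red mark beside the shackle, then pull the shackle all the way open and lift the opened lock out of its rest on the case. Finish while holding the lock level and still in the gripper, shackle still open, over the middle of the green check-in mat and about 100 mm above the bench: do not put it down or let go. Leave the other things on the bench where they are.

Things in the scene. Friction and masses are not known exactly. Their poses are not given: they have to be found in the camera images.
- lock: Loose brass padlock, about 0.4 kg, face up: body 64 x 64 mm, 30 mm high, black dial on top, steel shackle out of its -x side (the short leg at y = +23 mm). Origin: centre of the underside; z up through the dial; -x points along the shackle, away from the body. It lies in a rest on the case, underside 60 mm above the bench; caught by the staple, it lifts out (straight up) only when fully open.
- dial (a joint): Dial angle in rad, growing counter-clockwise seen from above. At 0 the orange pointer faces the lock's -x and the red mark; only there (within 0.12) is the shackle free. A spring notch clicks every 0.524 rad (30 degrees), one of them at 0; about 0.1 N m passes a notch. Starts between 0.9 and 2.4; end stops at -0.6 and 3.0. The ticks on the dial are one notch apart.
- dial_grip (a point): On the dial's axis, 54 mm above the lock's underside, in the dial's grip bar; turns with it. The black bar, 40 mm long, 12 mm wide, stands 36 to 60 mm above the underside on a 50 mm round skirt with its top at 37 mm. It lies along this point's x; its -x end bears the orange pointer. The whole lock can be carried by this bar.
- shackle (a joint): How far the shackle is pulled out along the lock's -x, in m: 0 shut, 0.030 fully open at its stop. About 2 N of friction keeps it where it is left. Locked, it moves no more than about 4 mm.
- bow (a point): Centre of the shackle's cross bar: round, 8 mm thick, along the lock's y, 16 mm above the lock's underside (76 mm above the bench, beyond the case's edge, nothing under it), 82 mm from the lock's centre towards -x when shut; moves with the shackle. The U between body and bar is 46 mm long when shut (rim and staple take the first 7 mm), 38 mm wide.
- case: Fixed grey case, 190 x 170 x 60 mm. Origin: centre of its underside on the bench. The lock lies 58 mm from the lid's middle towards the case's -x, axes alike, in a rest: a rim 8 mm high, 1.5 mm play round the lock. A steel staple, 28 mm high above the lid, 23 mm wide, 5 mm thick, loops over the shackle's short leg within 7 mm of the lock body.
- mat: Fixed green check-in mat, 150 x 150 x 3 mm, with a white square on it. Origin: centre of its underside on the bench. A small black camera on a stem stands at its far side, 135 mm from the centre along +x, 113 mm high, facing the mat; its lens reaches to 107 mm from the centre.
- can0: Bystander, loose: aluminium canister, 34 mm diameter, 46 mm high, standing nearest the robot. Origin: centre of its underside.
- can1: Bystander, loose: canister like can0, standing between the case and the mat at their far end.
- board: Bystander, loose: small green circuit board, 70 x 50 mm, 14 mm high, off to the robot's left. Origin: centre of the underside.
- driver: Bystander, loose: screwdriver with red handle, lying off to the robot's right. Origin: on its underside.
- tweezers: Bystander, loose: black tweezers, 125 mm long along x, 6 mm high, lying on the bench between the case and the mat. Origin: on the underside.
There are look-alikes about, which are no part of the job. Leave any purple look-alike of the lock alone.

How it is judged:
By the outcome, as a careful person would: the job done as asked, in the order asked, and still so for the second after the job is handed in, while the arm keeps its last pose, push and grip.
It also fails if it takes over 72 s, if anything falls off the work surface, if the arm or the gripper's body presses on something with over 40 N, if the wrist force passes 120 N, or if a joint passes its speed limit or range.

## Working session

There is one attempt and no reset: what is moved stays moved. The work goes in short steps, Python scripts to look and compute and a shell command to move; the robot and the scene stay as the last step left them, time stands still between calls to the robot, and variables do not carry over. Pictures are saved under pics/ and viewed, at most 10 in all, crops included, and the job is handed in when it is done.

```bash
mkdir -p pics; ls
python3 - <<'E'
from rig import r
import cv2,numpy as np
for n in("scene","side"):
    f=r.grab_frame(n); np.savez(f"pics/{n}0.npz",**f)
    cv2.imwrite(f"pics/{n}0.png",cv2.resize(f["img"][:,:,::-1],(800,600)))
    print(n,f["K"].tolist(),f["world_from_camera"].round(3).tolist())
print(r.sense(), r.grip_point_offset)
E
```

```text
pics
scene [[437.0853604585039, 0.0, 250.49237050287053], [0.0, 437.0853604585039, 197.48250496353336], [0.0, 0.0, 1.0]] [[0.692, -0.486, 0.534, 1096.795], [0.722, 0.445, -0.531, -583.228], [0.02, 0.753, 0.658, 823.024], [0.0, 0.0, 0.0, 1.0]]
side [[406.5440550829233, 0.0, 254.42180939177973], [0.0, 406.5440550829233, 192.52803342903047], [0.0, 0.0, 1.0]] [[-0.997, 0.055, -0.06, 453.925], [-0.08, -0.756, 0.65, 668.873], [-0.01, 0.652, 0.758, 868.06], [0.0, 0.0, 0.0, 1.0]]
{'clock': 0.1, 'qpos': array([-1.30838901e+00,  3.53602859e-01,  1.63403815e+00, -8.06355326e-06,
        1.15522871e+00, -2.43162349e-03]), 'qvel': array([-1.04566612e-03, -8.98621562e-04, -2.29464474e-03,  1.81357296e-05,
        1.20452521e-03, -1.87871780e-03]), 'joint_efforts': array([ 1.37327595e-03, -6.06355476e+01, -3.42817640e+01,  1.41393512e-04,
        3.92085043e-03, -5.36505786e-05]), 'eef_pos': array([ 163.46414095, -602.80366262,  230.63104431]), 'tcp_rot': array([-3.14031558e+00,  4.26772520e-06,  2.64842203e-01]), 'contact_force': array([-0.13593557,  0.14768812,  0.19097427]), 'wrist_torque': array([-0.03860842, -0.0424799 , -0.00213205]), 'grasp_force': 0.0, 'opening': 1.0011925376092023} 18.700000000000003
```

View pics/scene0.png

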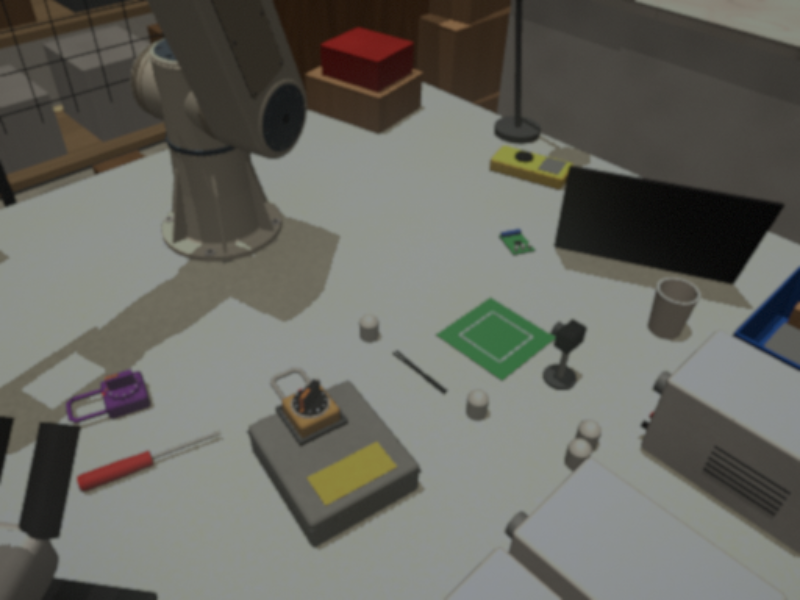

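View pics/side0.png

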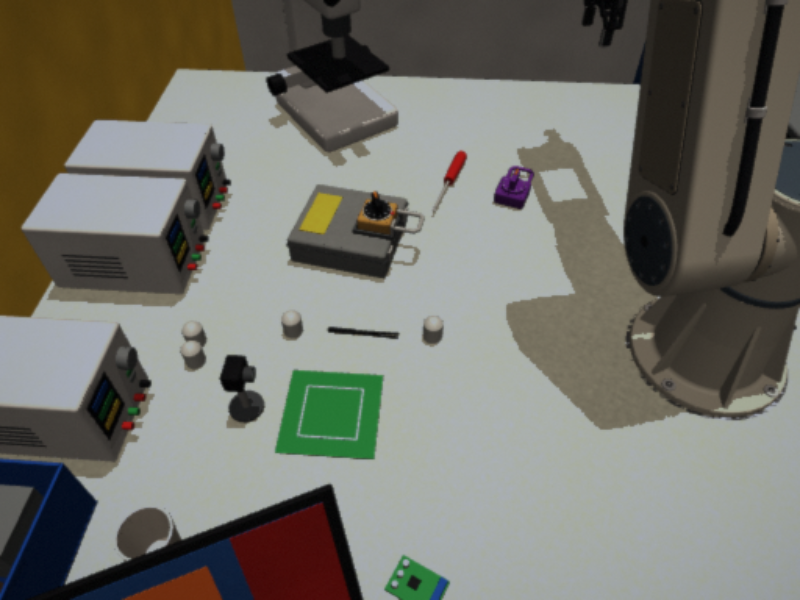

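The brass lock on the grey case is at about scene (310,405) and side (378,215). The purple look-alike, lying on the bench at scene (110,395) and side (513,185), is not the one. The mat is at scene (497,337). I'll enlarge the lock to confirm and measure it.

```bash
cat > h.py <<'E'
import numpy as np,cv2
def load(n): return dict(np.load(f"pics/{n}.npz"))
def pts(f):
    K,T,d=f["K"],f["world_from_camera"],f["range_z"].astype(float)
    v,u=np.mgrid[:d.shape[0],:d.shape[1]]
    P=np.stack([(u-K[0,2])/K[0,0]*d,-(v-K[1,2])/K[1,1]*d,-d],-1)@T[:3,:3].T+T[:3,3]
    P[d==0]=np.nan; return P
def ray(f,u,v,z):
    K,T=f["K"],f["world_from_camera"]
    D=T[:3,:3]@np.array([(u-K[0,2])/K[0,0],-(v-K[1,2])/K[1,1],-1]); o=T[:3,3]
    return o+D*(z-o[2])/D[2]
def mask(f,lo,hi): return cv2.inRange(cv2.cvtColor(f["img"],cv2.COLOR_RGB2HSV),lo,hi)>0
E
python3 - <<'E'
from h import *
for n,lk in (("scene0",(240,280,160,220)),("side0",(160,220,225,275))):
    f=load(n);P=pts(f);H=P[...,2]
    g=mask(f,(50,100,40),(80,255,255)); g&=(abs(H)<12)
    k,l,st,c=cv2.connectedComponentsWithStats(g.astype(np.uint8)); i=1+st[1:,4].argmax()
    hull=cv2.boxPoints(cv2.minAreaRect(P[l==i][:,:2].astype(np.float32)))
    print(n,"mat",hull.mean(0),hull.round().tolist(),np.median(H[l==i]))
    x,y=np.nanmedian(P[l==i],0)[:2]
    lid=(abs(H-60)<4)&(P[...,0]>200)&(P[...,0]<900)&(P[...,1]<100)&(P[...,1]>-500)
    k,l,st,c=cv2.connectedComponentsWithStats(lid.astype(np.uint8)); i=1+st[1:,4].argmax()
    (cx,w,a)=cv2.minAreaRect(P[l==i][:,:2].astype(np.float32)); print("lid",cx,w,a,np.median(H[l==i]))
    b=mask(f,(10,120,60),(22,255,255))&(abs(H-90)<5)
    if b.sum(): print("brass top",cv2.minAreaRect(P[b][:,:2].astype(np.float32)),b.sum())
    y0,y1=(230,300) if n[1]=='c' else (115,175)
    x0,x1=(160,240) if n[1]=='c' else (210,280)
    c=cv2.resize(f["img"][y0:y1,x0:x1,::-1],None,fx=5,fy=5,interpolation=cv2.INTER_CUBIC)
    cv2.imwrite(f"pics/c{n}.png",c)
a=cv2.imread("pics/cscene0.png");b=cv2.imread("pics/cside0.png");h=max(len(a),len(b))
p=lambda m:cv2.copyMakeBorder(m,0,h-len(m),0,0,0)
cv2.imwrite("pics/crop.png",np.hstack([p(a),p(b)]))
E
```

```text
scene0 mat [607.22107 161.71329] [[533.0, 235.0], [535.0, 87.0], [682.0, 89.0], [679.0, 237.0]] 3.956770865658825
lid (626.3767700195312, -227.11521911621094) (169.60549926757812, 192.37684631347656) 79.89734649658203 60.241267693621126
brass top ((167.91046142578125, 140.83001708984375), (85.94515991210938, 1158.204345703125), 49.11391067504883) 150
side0 mat [608.4875  161.02486] [[534.0, 237.0], [534.0, 85.0], [683.0, 85.0], [683.0, 237.0]] 1.9593463618411988
lid (626.7314453125, -226.27584838867188) (171.49649047851562, 189.43930053710938) 80.36753845214844 58.87836759163463
brass top ((1134.8160400390625, -426.1068115234375), (552.1669311523438, 1185.13037109375), 46.49895477294922) 380
```

View pics/crop.png

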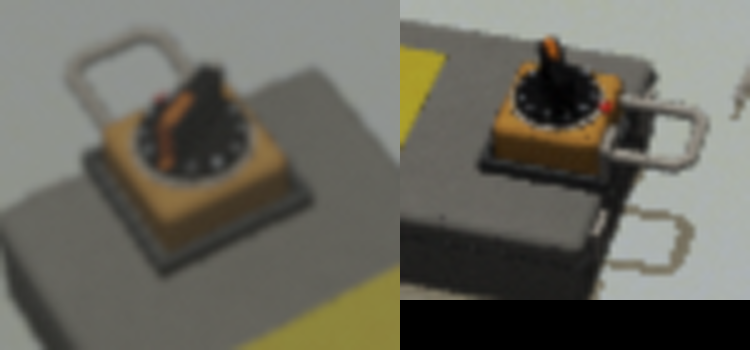

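The crop shows the brass lock in its rest, with the red mark beside the shackle. The shackle points to world -x and the orange pointer is roughly towards -y, so the dial is near +1 to 1.6 rad. The lock should be at about (569,-217) with yaw -10°. I'll move above it and look with the wrist camera.

```bash
python3 -m creep '0 0 -65 .493 -.266 -.03 0;0 0 -65 .493 -.266 -.03 0;0 0 -65 .493 -.266 -.03 0;0 0 -65 .493 -.266 -.03 0;0 0 -65 .493 -.266 -.03 0;0 0 -65 .493 -.266 -.03 0;0 0 -65 .493 -.266 -.03 0;0 0 -65 .493 -.266 -.03 0'
cat > look.py <<'E'
from rig import r
import sys
from h import *
n,nm=sys.argv[1:3]
f=r.grab_frame(n); np.savez(f"pics/{nm}.npz",**f); cv2.imwrite(f"pics/{nm}.png",cv2.resize(f["img"][:,:,::-1],(768,576),interpolation=cv2.INTER_CUBIC))
s=r.sense();print(s["eef_pos"].round(1),s["tcp_rot"].round(4),s["contact_force"].round(2),s["clock"],f["world_from_camera"].round(2).tolist())
E
python3 look.py wrist w1
```

```text
clock: 1.1
eef_pos: [526.7, -257.7, 258.0]
tcp_rot: [-3.141, 0.0, 1.4]
contact_force: [-0.2, -2.2, 0.7]
opening: 0.996
grasp_force: 0.0
[ 531.8 -253.   258.5] [ 3.1384e+00 -3.1000e-03  1.4013e+00] [3.3  4.38 1.71] 1.15 [[0.99, 0.16, 0.05, 540.19], [-0.17, 0.95, 0.27, -187.89], [-0.0, -0.28, 0.96, 400.59], [0.0, 0.0, 0.0, 1.0]]
```

View pics/w1.png

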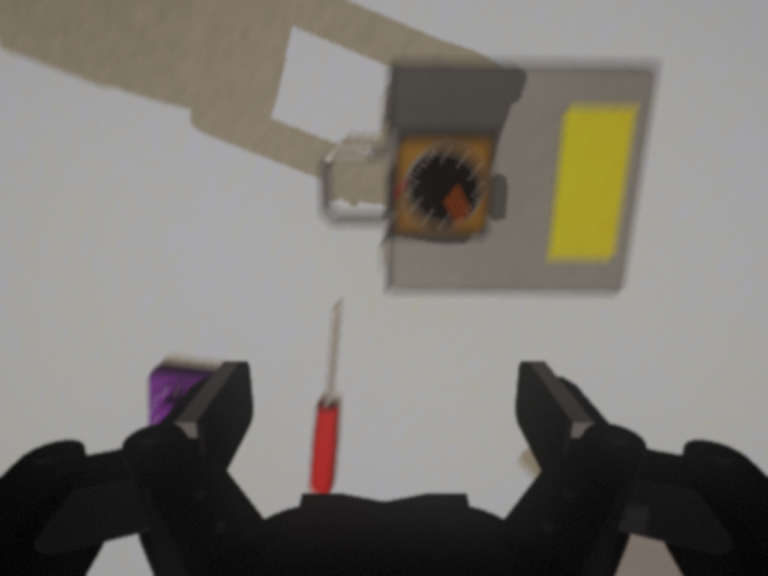

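The wrist view shows the lock at (443,185), aligned with the image. The pointer is towards the lower right at (457,205), so the dial is near 2.1 rad (4 notches). Next: centre, settle and measure.

```bash
python3 -m creep '0 0 0 .005 .037 .04 0;0 0 0 .005 .037 .04 0;0 0 0 .005 .037 .04 0;0 0 0 .005 .037 .04 0'; python3 look.py wrist w2
python3 - <<'E'
from h import *
f=load("w2");P=pts(f);H=P[...,2]
hsv=cv2.cvtColor(f["img"],cv2.COLOR_RGB2HSV)
near=(abs(P[...,0]-570)<90)&(abs(P[...,1]+217)<70)
br=near&mask(f,(8,110,50),(24,255,255))&(abs(H-90)<4)
def rect(m):
    k,l,st,c=cv2.connectedComponentsWithStats(m.astype(np.uint8)); i=1+st[1:,4].argmax(); return cv2.minAreaRect(P[l==i][:,:2].astype(np.float32)),st[i]
print("body",rect(br))
skirt=near&(f["img"].max(-1)<90)&(abs(H-97)<4); print("skirt",rect(skirt))
bar=near&(abs(H-120)<5); print("bar",rect(bar),np.nanmedian(H[bar]))
o=bar&mask(f,(0,130,40),(18,255,255)); print("pointer",np.nanmean(P[o],0),o.sum(),"bar mean",np.nanmean(P[bar],0))
lid=(abs(H-60)<4)&near; 
sh=near&(abs(H-78)<8)&(P[...,0]<530); print("shackle",rect(sh))
c=f["img"][60:190,170:360,::-1]; cv2.imwrite("pics/w2c.png",cv2.resize(c,None,fx=4,fy=4,interpolation=cv2.INTER_CUBIC))
E
```

```text
clock: 1.65
eef_pos: [562.6, -261.3, 219.1]
tcp_rot: [3.14, 0.0, 1.399]
contact_force: [-0.2, -0.0, -0.5]
opening: 0.993
grasp_force: 0.0
[ 562.6 -261.4  219.3] [3.1401e+00 4.0000e-04 1.3984e+00] [-0.66 -0.47 -0.34] 1.7 [[0.99, 0.16, 0.05, 575.9], [-0.17, 0.95, 0.27, -191.44], [0.0, -0.28, 0.96, 361.76], [0.0, 0.0, 0.0, 1.0]]
body (((572.8623046875, -215.73374938964844), (61.96200180053711, 62.79411697387695), 80.17842864990234), array([ 222,   99,   71,   70, 1591], dtype=int32))
skirt (((572.6962890625, -215.62301635742188), (48.81806945800781, 48.64202117919922), 19.85968780517578), array([ 229,  107,   57,   57, 1630], dtype=int32))
bar (((572.8700561523438, -216.4447784423828), (11.9893217086792, 40.4529914855957), 19.855876922607422), array([240, 114,  35,  49, 742], dtype=int32)) 119.99965051480122
pointer [ 576.48614869 -225.39866799  120.48855523] 212 bar mean [ 572.79504583 -215.83681985  119.94512876]
shackle (((511.2492370605469, -205.2368927001953), (53.96681594848633, 46.82994079589844), 80.14805603027344), array([ 165,  104,   52,   59, 1069], dtype=int32))
```

View pics/w2c.png

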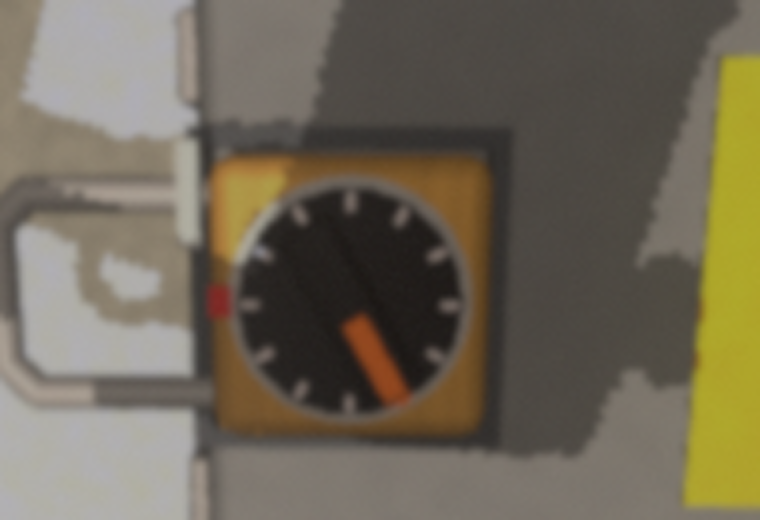

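Four notches (120°) with the lock centre at about (572.5,-216). Next I align with the bar, descend and close on it.

```bash
python3 -m creep '0 0 -10 .046 .002 0 0;0 0 -20 .046 .002 .03 0;0 0 -30 .046 .002 .06 0;0 0 -30 .046 .002 .09 0;0 0 -30 .046 .002 .11 0;0 0 -30 .046 .002 .119 0;0 0 -30 .046 .002 .119 0' 40;python3 -m creep '0 0 0 0 0 0 255;0 0 0 0 0 0 255;0 0 0 0 0 0 255;0 0 0 0 0 0 255;0 0 0 0 0 0 255;0 0 0 0 0 0 255;0 0 0 0 0 0 255;0 0 0 0 0 0 255'
```

```text
clock: 2.58
eef_pos: [572.6, -216.1, 99.4]
tcp_rot: [3.141, 0.0, 1.922]
contact_force: [0.1, 0.0, -0.0]
opening: 1.006
grasp_force: 0.0
clock: 3.58
eef_pos: [572.8, -215.9, 99.4]
tcp_rot: [3.142, 0.0, 1.923]
contact_force: [-1.4, 0.6, 5.8]
opening: 0.132
grasp_force: 40.7
```

```bash
python3 -m creep '0 0 8 0 0 0 255;0 0 16 0 0 0 255;0 0 24 0 0 0 255;0 0 32 0 0 0 255;0 0 40 0 0 0 255;0 0 48 0 0 0 255;0 0 56 0 0 0 255;0 0 60 0 0 0 255'; python3 -m creep '0 0 8 0 0 0 255;0 0 16 0 0 0 255;0 0 24 0 0 0 255;0 0 32 0 0 0 255;0 0 40 0 0 0 255;0 0 48 0 0 0 255;0 0 56 0 0 0 255;0 0 60 0 0 0 255'; python3 -m creep '0 0 0 0 0 0 255;0 0 0 0 0 0 255'
```

```text
clock: 4.58
eef_pos: [573.1, -215.9, 99.3]
tcp_rot: [3.141, -0.0, 0.872]
contact_force: [0.1, 0.2, 2.8]
opening: 0.128
grasp_force: 40.3
clock: 5.58
eef_pos: [573.1, -216.1, 99.4]
tcp_rot: [3.141, -0.001, -0.175]
contact_force: [-0.3, -0.6, 5.0]
opening: 0.133
grasp_force: 40.6
clock: 5.82
eef_pos: [573.0, -216.1, 99.4]
tcp_rot: [3.141, -0.001, -0.17]
contact_force: [-1.0, -1.1, 5.8]
opening: 0.131
grasp_force: 40.6
```

```bash
python3 -m creep '0 0 0 0 0 0 0;0 0 0 0 0 0 0;0 0 0 0 0 0 0;0 0 0 0 0 -.03 0;0 0 0 0 0 -.06 0;0 0 -10 -.02 .01 -.1 0;0 0 -20 -.05 .03 -.12 0;0 0 -30 -.06 .04 -.12 0';python3 -m creep '0 0 -60 0 0 0 0;0 0 -60 0 0 0 0;0 0 -60 0 0 0 0;0 0 -60 0 0 0 0;0 0 -60 0 0 0 0;0 0 -60 0 0 0 0;0 0 -60 0 0 0 0;0 0 -60 0 0 0 0'; python3 look.py wrist w3
python3 - <<'E'
from h import *
f=load("w3");P=pts(f);H=P[...,2]
near=(abs(P[...,0]-570)<110)&(abs(P[...,1]+217)<70)
def rect(m):
    k,l,st,c=cv2.connectedComponentsWithStats(m.astype(np.uint8)); i=1+st[1:,4].argmax(); return cv2.minAreaRect(P[l==i][:,:2].astype(np.float32)),st[i]
print("body",rect(near&mask(f,(8,110,50),(24,255,255))&(abs(H-90)<4)))
bar=near&(abs(H-120)<5); print("bar",rect(bar))
sh=near&(abs(H-78)<8)&(P[...,0]<532); print("shackle",rect(sh), np.nanmax(H[sh]))
yl=np.array([np.sin(.1715),np.cos(.1715)]);xl=np.array([yl[1],-yl[0]])
q=P[sh][:,:2]-[572.8,-215.9];X=q@xl;Y=q@yl
print("X min",np.percentile(X,[1,5]),"Y",np.percentile(Y,[2,98])); c=abs(Y)<10; print("bar X",np.percentile(X[c],[2,50,98]),c.sum())
cv2.imwrite("pics/w3c.png",cv2.resize(f["img"][60:260,170:420,::-1],None,fx=3,fy=3,interpolation=cv2.INTER_CUBIC))
E
```

```text
clock: 6.82
eef_pos: [506.2, -245.7, 220.9]
tcp_rot: [3.14, -0.002, 0.358]
contact_force: [-0.2, 0.1, -0.2]
opening: 1.0
grasp_force: 0.0
clock: 7.82
eef_pos: [506.8, -244.9, 219.0]
tcp_rot: [-3.141, -0.0, 1.397]
contact_force: [0.1, 0.1, 0.5]
opening: 1.0
grasp_force: 0.0
[ 506.8 -244.9  219. ] [-3.1415 -0.      1.3973] [ 1.55  0.01 -0.21] 7.875 [[0.99, 0.17, 0.05, 520.37], [-0.17, 0.95, 0.27, -175.17], [-0.0, -0.28, 0.96, 361.6], [0.0, 0.0, 0.0, 1.0]]
body (((576.4874267578125, -198.61801147460938), (30.365406036376953, 62.32089614868164), 77.75855255126953), array([287, 105,  71,  37, 856], dtype=int32))
bar (((573.4450073242188, -214.89598083496094), (12.259223937988281, 40.84650421142578), 78.49726104736328), array([303, 138,  51,  16, 745], dtype=int32))
shackle (((512.5568237304688, -203.73934936523438), (53.569515228271484, 47.779029846191406), 80.60008239746094), array([ 228,  110,   51,   58, 1044], dtype=int32)) 82.1631947567513
X min [-84.89593503 -83.68913165] Y [-24.78771135  28.35841552]
bar X [-85.16680128 -81.08598905 -77.45591822] 181
```

View pics/w3.png

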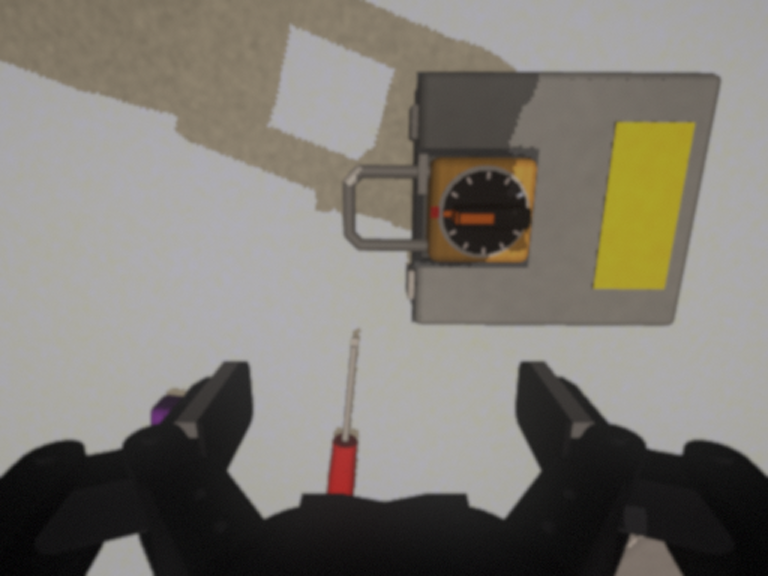

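The wrist view shows the pointer at (470,218) facing the red mark at (435,212). The bow's cross bar is at about (350,208), at world (492.5,-202). Next I hover over it with the fingers partly closed.

```bash
python3 -m creep '0 0 0 .02 -.01 0 148;0 0 0 .04 -.0215 .02 148;0 0 0 .04 -.0215 .05 148;0 0 0 .04 -.0215 .07 148;0 0 0 .04 -.0215 .07 148;0 0 0 .04 -.0215 .07 148' 30
```

```text
clock: 8.62
eef_pos: [492.7, -201.6, 149.8]
tcp_rot: [3.141, 0.0, 1.399]
contact_force: [0.2, 0.2, 0.2]
opening: 0.416
grasp_force: 0.0
```

```bash
python3 -m creep '0 0 0 0 0 .03 148;0 0 0 0 0 .05 148;0 0 0 0 0 .07 148;0 0 0 0 0 .085 148;0 0 0 0 0 .092 148;0 0 0 0 0 .092 148'; python3 -m creep '0 0 0 0 0 0 255;0 0 0 0 0 0 255;0 0 0 0 0 0 255;0 0 0 0 0 0 255;0 0 0 0 0 0 255'
```

```text
clock: 9.38
eef_pos: [492.5, -201.9, 57.1]
tcp_rot: [-3.141, -0.0, 1.399]
contact_force: [-0.9, 0.1, -0.7]
opening: 0.418
grasp_force: 0.0
clock: 10.0
eef_pos: [492.1, -201.9, 57.1]
tcp_rot: [-3.141, 0.0, 1.399]
contact_force: [-4.5, -2.0, 4.3]
opening: 0.083
grasp_force: 29.4
```

```bash
python3 -m creep '0 0 0 0 -.005 0 255;0 0 0 0 -.01 0 255;0 0 0 0 -.015 0 255;0 0 0 0 -.02 0 255;0 0 0 0 -.025 0 255;0 0 0 0 -.029 0 255;0 0 0 0 -.03 0 255;0 0 0 0 -.03 0 255'; python3 -m creep '0 0 0 0 -.001 0 255;0 0 0 0 -.0015 0 255;0 0 0 0 -.0015 0 255'
```

```text
clock: 11.0
eef_pos: [462.5, -196.7, 56.9]
tcp_rot: [-3.141, -0.0, 1.399]
contact_force: [-0.1, -1.0, 0.4]
opening: 0.08
grasp_force: 29.3
clock: 11.38
eef_pos: [461.6, -196.6, 57.1]
tcp_rot: [3.141, 0.0, 1.399]
contact_force: [3.4, -1.7, -0.4]
opening: 0.076
grasp_force: 29.2
```

```bash
python3 -m creep '0 0 0 0 -.001 0 255;0 0 0 0 -.0015 0 255;0 0 0 0 -.0015 0 255;0 0 0 0 -.0015 0 255'; python3 -m creep '0 0 0 0 -.001 0 255;0 0 0 0 -.001 0 255;0 0 0 0 -.001 0 255'
```

```text
clock: 11.88
eef_pos: [459.9, -196.3, 57.0]
tcp_rot: [-3.142, -0.0, 1.399]
contact_force: [3.8, -0.7, 1.0]
opening: 0.079
grasp_force: 29.2
clock: 12.25
eef_pos: [459.8, -196.3, 57.3]
tcp_rot: [3.14, 0.0, 1.399]
contact_force: [5.4, -0.5, 0.9]
opening: 0.082
grasp_force: 29.3
```

```bash
python3 -m creep '0 0 0 0 -.001 0 255;0 0 0 0 -.002 0 255;0 0 0 0 -.002 0 255;0 0 0 0 -.002 0 255'
```

```text
clock: 12.75
eef_pos: [459.7, -196.4, 57.7]
tcp_rot: [3.136, 0.001, 1.399]
contact_force: [11.0, -0.3, -1.6]
opening: 0.078
grasp_force: 29.2
```

```bash
python3 -m creep '0 0 0 0 .0027 0 255;0 0 0 0 .0027 0 148;0 0 0 0 .0027 0 148;0 0 0 0 .0027 0 148;0 0 0 0 .0027 -.03 148;0 0 0 0 .0027 -.07 148;0 0 0 0 .0027 -.12 148;0 0 0 -.01 .03 -.16 0';python3 -m creep '0 0 0 -.03 .085 0 0;0 0 0 -.03 .085 0 0;0 0 0 -.03 .085 0 0;0 0 0 -.03 .085 0 0'; python3 look.py wrist w4
python3 - <<'E'
from h import *
f=load("w4");P=pts(f);H=P[...,2]
near=(abs(P[...,0]-550)<130)&(abs(P[...,1]+217)<70)
def rect(m):
    k,l,st,c=cv2.connectedComponentsWithStats(m.astype(np.uint8)); i=1+st[1:,4].argmax(); return cv2.minAreaRect(P[l==i][:,:2].astype(np.float32)),st[i]
print("body",rect(near&mask(f,(8,110,50),(24,255,255))&(abs(H-90)<4)))
(c,w,a),_=rect(near&(abs(H-120)<5)); print("bar",c,w,a)
yl=np.array([np.sin(.1715),np.cos(.1715)]);xl=np.array([yl[1],-yl[0]])
q=P[...,:2]-np.array(c);X=q@xl;Y=q@yl
m=(abs(H-78)<8)&(abs(Y)<10)&(X<-60)&(X>-140);print("bow X",np.percentile(X[m],[2,50,98]),m.sum())
E
```

```text
clock: 13.75
eef_pos: [483.6, -210.2, 218.7]
tcp_rot: [-3.141, -0.0, 1.399]
contact_force: [1.3, -0.1, -0.4]
opening: 0.617
grasp_force: 0.0
clock: 14.25
eef_pos: [562.2, -254.2, 216.4]
tcp_rot: [-3.14, -0.001, 1.399]
contact_force: [-0.5, -0.7, 0.3]
opening: 1.004
grasp_force: 0.0
[ 562.2 -254.2  216.6] [-3.1399e+00 -5.0000e-04  1.3992e+00] [-0.24  0.1   0.26] 14.3 [[0.99, 0.16, 0.05, 575.91], [-0.17, 0.95, 0.27, -184.53], [-0.0, -0.28, 0.96, 359.02], [0.0, 0.0, 0.0, 1.0]]
body (((571.4749755859375, -214.49136352539062), (62.83802032470703, 62.44500732421875), 78.96707916259766), array([ 223,  105,   70,   71, 1584], dtype=int32))
bar (571.1748046875, -214.39427185058594) (11.660360336303711, 40.66537857055664) 79.523681640625
bow X [-115.01539896 -110.34359182 -107.65299109] 198
```

View pics/w4.png

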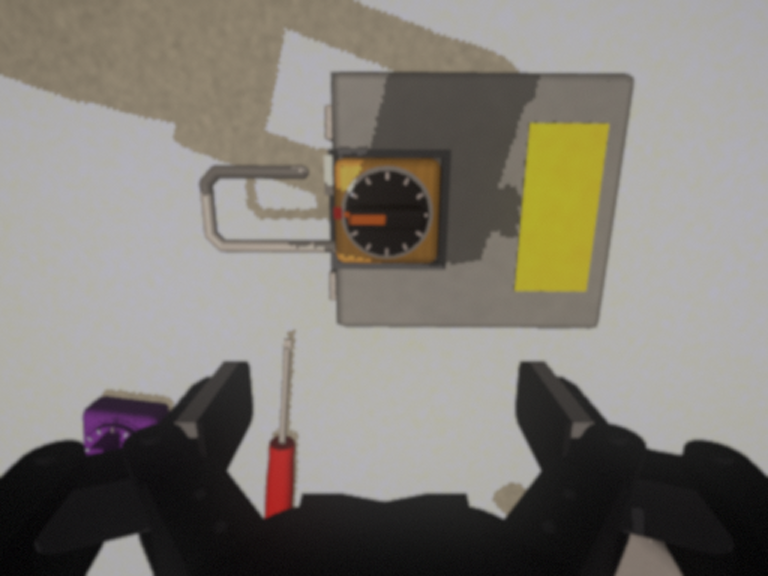

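The wrist view shows the shackle fully out (bow at (205,210), about 30 mm further) with the short leg's tip clear at (305,172). The pointer is still at the red mark. Next I re-grip the bar, now along the lock's x.

```bash
python3 -m creep '0 0 90.5 .0406 .0022 0 0;0 0 90.5 .0406 .0022 0 0;0 0 90.5 .0406 .0022 0 0;0 0 90.5 .0406 .0022 0 0;0 0 90.5 .0406 .0022 0 0;0 0 90.5 .0406 .0022 0 0;0 0 90.5 .0406 .0022 .03 0;0 0 90.5 .0406 .0022 .06 0' 80; python3 -m creep '0 0 5.5 0 0 0 0;0 0 5.5 0 0 .03 0;0 0 5.5 0 0 .05 0;0 0 5.5 0 0 .0565 0;0 0 5.5 0 0 .0565 0'
```

```text
clock: 15.3
eef_pos: [571.7, -214.7, 156.9]
tcp_rot: [3.141, -0.001, -0.107]
contact_force: [0.1, 0.5, -0.9]
opening: 1.005
grasp_force: 0.0
clock: 15.92
eef_pos: [572.1, -214.9, 100.7]
tcp_rot: [-3.142, 0.0, -0.197]
contact_force: [-0.5, -0.3, 0.3]
opening: 0.998
grasp_force: 0.0
```

```bash
python3 -m creep '0 0 -.8 0 0 .001 255;0 0 -.8 0 0 .001 255;0 0 -.8 0 0 .001 255;0 0 -.8 0 0 .001 255;0 0 -.8 0 0 .001 255;0 0 -.8 0 0 .001 255;0 0 -.8 0 0 .001 255;0 0 -.8 0 0 .001 255' 80; python3 -m creep '0 0 0 0 0 -.002 255;0 0 0 0 0 -.006 255;0 0 0 0 0 -.012 255;0 0 0 0 0 -.018 255;0 0 0 0 0 -.024 255;0 0 0 0 0 -.030 255;0 0 0 0 0 -.036 255;0 0 0 0 0 -.04 255'
```

```text
clock: 16.92
eef_pos: [572.7, -215.4, 99.9]
tcp_rot: [3.141, -0.0, -0.183]
contact_force: [-1.7, -1.2, 5.1]
opening: 0.119
grasp_force: 78.4
clock: 17.92
eef_pos: [572.5, -215.2, 140.0]
tcp_rot: [3.142, -0.0, -0.183]
contact_force: [0.5, 0.0, -5.5]
opening: 0.12
grasp_force: 78.3
```

```bash
python3 -m creep '0 0 0 0 0 -.005 255;0 0 0 -.001 -.01 -.015 255;0 0 0 -.003 -.03 -.025 255;0 0 0 -.005 -.06 -.03 255;0 0 0 -.009 -.095 -.03 255;0 0 0 -.012 -.13 -.03 255;0 0 0 -.0145 -.163 -.03 255;0 0 0 -.017 -.19 -.03 255';python3 -m creep '0 0 0 -.002 -.025 0 255;0 0 0 -.005 -.06 0 255;0 0 0 -.008 -.095 .002 255;0 0 0 -.011 -.13 .006 255;0 0 0 -.014 -.16 .012 255;0 0 0 -.016 -.179 .02 255;0 0 0 -.0166 -.185 .027 255;0 0 0 -.0166 -.1867 .03 255';python3 -m creep '0 0 0 0 0 0 255;0 0 0 0 0 0 255;0 0 0 0 0 0 255;0 0 0 0 0 0 255'
python3 - <<'E'
from rig import r
from h import *
for n in("scene","side"):
    f=r.grab_frame(n);np.savez(f"pics/{n}9.npz",**f);P=pts(f);H=P[...,2]
    m=mask(f,(8,110,50),(24,255,255))&(abs(P[...,0]-605)<50)&(abs(P[...,1]-160)<50)&(H>96)&(H<136)
    print(n,m.sum(),np.nanpercentile(H[m],[2,50,98]),cv2.minAreaRect(P[m&(H>125)][:,:2].astype(np.float32)))
    t=m&(H>127); A=np.c_[P[t][:,:2]-[607,161],np.ones(t.sum())]; print("plane",np.linalg.lstsq(A,H[t],rcond=None)[0])
a=[load(n+"9")["img"][...,::-1] for n in("scene","side")]
cv2.imwrite("pics/end.png",np.vstack([cv2.resize(a[0][120:300,160:400],(800,600))[:600:2,::1],cv2.resize(a[1][120:330,130:340],(800,300))]))
cv2.imwrite("pics/end.png",np.hstack([cv2.resize(a[0][150:300,250:383],(399,450)),cv2.resize(a[1][170:320,160:290],(390,450))]))
E
```

```text
clock: 18.92
eef_pos: [590.3, -22.5, 170.2]
tcp_rot: [-3.141, -0.0, -0.182]
contact_force: [0.9, 0.1, -4.6]
opening: 0.121
grasp_force: 78.3
clock: 19.92
eef_pos: [607.5, 161.2, 138.9]
tcp_rot: [3.141, 0.001, -0.182]
contact_force: [-0.7, -1.0, -4.2]
opening: 0.123
grasp_force: 78.4
clock: 20.42
eef_pos: [608.1, 161.1, 139.7]
tcp_rot: [-3.141, -0.0, -0.183]
contact_force: [-0.0, -0.4, -5.3]
opening: 0.122
grasp_force: 78.4
scene 196 [112.78707217 125.79550207 131.83419441] ((607.5960083007812, 156.43289184570312), (58.5689697265625, 55.85676956176758), 78.57171630859375)
plane [7.03165602e-03 6.92437851e-03 1.29464334e+02]
side 356 [106.77833031 125.45976684 130.79921496] ((604.9756469726562, 163.9713134765625), (62.50071716308594, 62.24620819091797), 81.4388427734375)
plane [-3.85388662e-04 -8.97638192e-03  1.28801289e+02]
```

View pics/end.png

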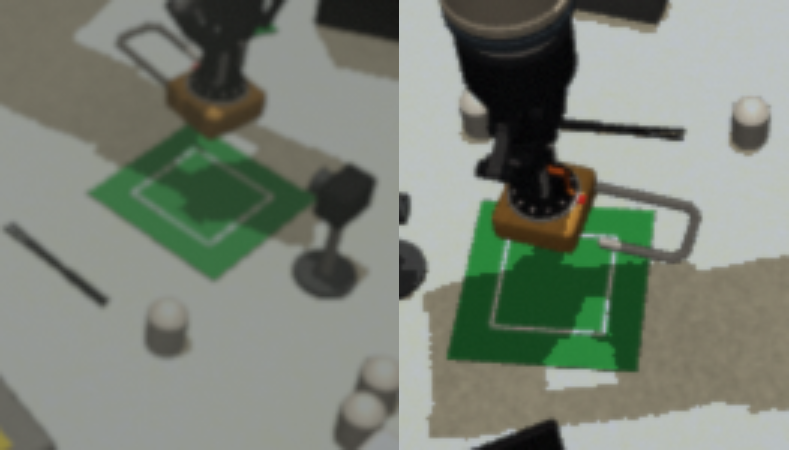

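The end views show the lock level over the mat with its top at about 130 mm. The shackle is still open and the bystanders near the mat (tweezers and both canisters) are in place, so I'm handing in.

```bash
python3 -c "
from rig import r
print(r.sign_off())"
```

```text
the job is handed in; nothing more can be done
None
```

The job is handed in: the dial is turned to the red mark, the shackle is fully open, and the lock is held level and still over the middle of the mat, underside about 100 mm above the bench.

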